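# Switch an option back on in the curing cabinet's control box and latch its hatch

## Task

One rocker in the option bank inside the curing cabinet's control box is off: take the engraving stylus from the tool block and press that rocker right over with its point, so that it lies like the other four, keeping fingers off the switches. Stand the stylus back in the hole it came from, swing the hatch fully shut, and turn its wing knob clockwise as far as it goes, so that the tongue inside is home behind the frame edge. Leave the other switches, the other tools in the block and the lacquerware as they are.

Things in the scene. Friction and masses are not known exactly. Their poses are not given: they have to be found in the camera images.
- control_box: grey steel control box of the curing cabinet, fixed, 220 (x) x 190 (y) x 110 mm high; origin at the centre of its underside. In its top a hatch opening 130 (x) x 88 mm (y from -40 to +48 mm); the 4 mm top plate round it is the frame. The hatch is hinged along x at y = +60 mm and latches at y = -40 mm. Turned by up to 0.35 rad
- hatch (a joint): opening angle of the hatch, rad: 0 = shut flat on the top plate, 2.1 = as far back as it goes; starts at 1.75 to 2.05, leaning back past upright. Panel 150 mm (x) by 114 mm from hinge line to free edge, 5 mm thick, 0.3 kg. Stiff hinge: it stays where it is left and takes 3 to 5 N near the free edge to move, right down to the frame
- hatch_hinge (a point): middle of the hatch's hinge line, 110 mm above the bench, at the hatch's lower face; turns with the hatch: its -y axis points along the panel to the free edge, its z axis out of the outer face (up when shut)
- wing_knob (a joint): angle of the wing knob, rad, clockwise seen from outside: 0 = wings along the hinge line, 1.57 = stop, wings square to it; starts at 0 to 0.25; rubs with 0.06 N m. Its inner tongue, 36 x 14 mm, lies along the hinge line (to the box's +x) at 0; at 1.57 it reaches 14 mm under the frame edge on the box's -y side. Turned out too early it keeps the hatch from shutting
- wing_grip (a point): centre of the knob's black wings, on its axis: wings 46 mm long, 11 mm thick, 24 mm high, from 7 to 31 mm above the hatch's outer face (this point at 19 mm). Axis 78 mm from the hinge line, at the middle of the hatch's x length. Turns with the knob: its x axis runs along the wings
- sw_off: the switch that is off, one of five alike in the option bank: a row along the box's x, 18 mm pitch, row middle at box x = 0, y = -4 mm; its place in the row varies. Black housing 17.5 x 28 x 18 mm; origin at the centre of its underside, 50 mm above the bench; axes as the box's. At the start its half towards the latch side (-y) slants up
- sw_off_rocker (a joint): tilt of its light grey rocker (13 mm wide in x, 22 mm long in y, hinged 21 mm above the switch's origin, top a shallow V), rad: -0.28 = off, the -y half slanting up to 31 mm above the origin; +0.28 = on, that half level at about 23 mm. Stays where it is left, so press it right down: 1 to 2 N straight down on the raised half, 8 mm from the middle
- stylus: engraver's stylus standing in one of the block's three holes, loose, 35 g: round wooden handle 14 mm thick, up to 92 mm above the block, over a brass collar 18 mm wide, 8 mm high, resting on the block's top; below it a steel shank, 5 mm thick, in the hole. Origin on its axis at the collar's underside, z axis to the handle's end; grip it about 60 mm above the origin
- stylus_tip (a point): the round steel point of the stylus, on its axis 43 mm below the collar's underside
- tool_block: wooden tool block, fixed, 170 (x) x 60 (y) x 56 mm high, origin at the centre of its underside; three round holes 10 mm wide with a 2 mm chamfer, 48 mm deep, along its x axis at -55, 0 and +55 mm
- flat_brush: flat lacquer brush standing in another hole of the block, 88 mm high above the block, 30 mm wide; origin at its collar's underside
- burnisher: ball-headed wooden burnisher standing in the remaining hole, 73 mm high above the block; origin at its collar's underside
- neck_piece: black lacquer piece with a neck, 112 mm wide, 78 mm high, loose; origin at the centre of its underside
- spire_piece: black lacquer lid with a spire, 116 mm wide, 135 mm high, loose; origin at the centre of its underside
- lacquer_cup: black lacquer cup, 74 mm wide, 55 mm high, loose; origin at the centre of its underside
- sw_b: one of the other four switches of the bank, on; built as the one that is off, origin likewise
- sw_b_rocker (a joint): tilt of that rocker, rad: +0.28 = on, as at the start (half towards the hinge, +y, slanting up), -0.28 = off
- sw_c: one of the other four switches of the bank, on; built as the one that is off, origin likewise
- sw_c_rocker (a joint): tilt of that rocker, rad: +0.28 = on, as at the start (half towards the hinge, +y, slanting up), -0.28 = off
- sw_d: one of the other four switches of the bank, on; built as the one that is off, origin likewise
- sw_d_rocker (a joint): tilt of that rocker, rad: +0.28 = on, as at the start (half towards the hinge, +y, slanting up), -0.28 = off
- sw_e: one of the other four switches of the bank, on; built as the one that is off, origin likewise
- sw_e_rocker (a joint): tilt of that rocker, rad: +0.28 = on, as at the start (half towards the hinge, +y, slanting up), -0.28 = off
Mind the look-alikes: they are no part of the job. What is shaped like the stylus but red or turquoise is not meant.

How it is judged (in metres and radians):
On the way, in this order (a step that is already met when the one before it is completed fails the run):
1. the rocker that was off is pressed over to on (value of joint sw_off_rocker above 0.15 rad), for 0.2 s.
2. the stylus stands upright again in its hole, seated on its collar, and the hatch is fully shut with the knob not yet turned home (distance of stylus from where it was at the start of the episode below 0.012 m and angle between stylus's own z axis and vertical below 0.12 rad and value of joint hatch below 0.03 rad and value of joint wing_knob below 1 rad), for 0.1 s.
3. the wing knob is turned home, the hatch still shut (value of joint hatch below 0.03 rad and value of joint wing_knob above 1.35 rad), for 0.2 s.
At the end, for the whole second after the job is handed in: All five rockers are on (tilt above 0.15 rad); the stylus stands still and upright (0.12 rad) in its own hole, within 12 mm of its first place; the hatch is shut (0.03 rad) and the wing knob turned to at least 1.35 of its 1.57 rad, the tongue behind the frame edge (all of step 3 and value of joint each of sw_off_rocker, sw_b_rocker, sw_c_rocker, sw_d_rocker, sw_e_rocker above 0.15 rad and distance of stylus from where it was at the start of the episode below 0.012 m and angle between stylus's own z axis and vertical below 0.12 rad and linear speed of stylus below 0.02 m/s); the robot touches nothing.
It fails at once if the robot itself touches a switch (only the stylus may) (contact force between any of the fingers, the arm and sw_off above 0.5 N or contact force between any of the fingers, the arm and sw_b above 0.5 N or contact force between any of the fingers, the arm and sw_c above 0.5 N or contact force between any of the fingers, the arm and sw_d above 0.5 N or contact force between any of the fingers, the arm and sw_e above 0.5 N).
It fails at once if one of the other four switches is tipped off (value of joint any of sw_b_rocker, sw_c_rocker, sw_d_rocker, sw_e_rocker below 0 rad).
It fails at once if a lacquer piece or another tool of the block is shifted by more than 25 mm (distance of any of neck_piece, spire_piece, lacquer_cup, flat_brush, burnisher from where it was at the start of the episode above 0.025 m).
It also fails if it takes over 72 s, if anything falls off the work surface, if the arm or the gripper's body presses on something with over 40 N, if the wrist force passes 120 N, or if a joint passes its speed limit or range.

## Robot

A 7-joint arm with a two-finger parallel gripper is mounted at the origin on the work surface. World frame = base frame: x ahead of the robot, y to its left, z up, the work surface at z = 0. Lengths are in mm, angles in rad, forces in N, time in s.
With the tool pointing down it reaches from about 350 to 900 mm from the base axis. Payload 7.2 kg.
Tool frame: the origin (TCP) lies midway between the tips of the shut fingers; the grasp point (between the pads) lies 19 mm behind it; z points along the fingers, y is the line along which they close (so a half turn about z gives the same grasp; the last joint's range is limited). The gripper opens to 85 mm and grips with 20 to 120 N. Pads are 22 mm wide; open, the fingers measure 114 mm over their backs; the gripper's body (76 mm by 85 mm) begins 54 mm behind the grasp point. The pads swing forward as they close: fully open they stand 13 mm farther back than shut.
Start: joints at [1.062, 0.411, -0.013, 1.596, 0.006, 1.134, -0.082], TCP at [266.654, -565.265, 231.297] pointing down, gripper open.
Joint ranges: [-2.95, 2.95], [-0.29, 1.99], [-1.47, 1.44], [0.14, 2.54], [-1.03, 4.17], [0.13, 1.85], [-2.86, 2.86]. Speed limits (rad/s): [2.39, 2.39, 3.01, 3.01, 3.14, 3.14, 3.14].

## Interface

Orientations are given as a unit quaternion [x, y, z, w].
In Python, from rig import telemetry, viewer, bot gives the robot as it stands.
- The arm moves only by the shell command python3 -m handwheel 'ROWS' [FORCE]. ROWS is JSON, a list of rows, each a list of 3 entries, a list of its own where there are three numbers: the shift along the tool's x, y, z scaled (see below), then the turn, a rotation vector about the tool's x, y, z scaled (see below), then the gripper command: -1 is shut, 1 is fully open, values between are in proportion. In form: [[[tx, ty, tz], [ax, ay, az], grip], ...]. A call has 1 to 8 rows; each row shifts and turns the commanded pose from where the row before left it, along the tool's axes as they then stand; what a row does not reach is not made up. The controller multiplies each number of a shift by 0.04 m and each number of a turn by 0.15 rad. A row lasts 1/10 s, in which the tool goes at most 50 mm and 8.59 degrees, less where a joint would pass 70% of its speed; a pose out of reach is approached as far as the arm can. A call with a number of a shift or a turn outside -1 to 1 is refused whole. A call with a gripper value outside its range is refused whole. The fingers move at their own pace and stop on an object; FORCE is the grip in N (left out, the last holds). Time passes only in rows, so rows that do not move let the fingers close. It gives the time, the measured TCP pose, the force, the opening and the grip force at its end, in the units of the state.
- telemetry.read_state(): the state, without advancing time (a new reading comes with each control period).
- viewer.get_image(name): name is "scene" or "top" or "wrist"; returns (picture, depth): 420x560x3 uint8, blue, green, red; 420x560 float32, mm along the optical axis (not along the pixel's ray), 0 where there is no reading.
- viewer.camera_info(name): a dict with "fx", "fy", "cx", "cy" (pixels), "D" ([k1, k2, p1, p2, k3] as OpenCV has them; the pictures are not rectified), "R" (3x3) and "t" (3): a world point X has camera coordinates R X + t. Camera axes: x right, y down, z forward; pixel columns grow to the right and rows downward; lengths in mm; the calibration is good to about 2 mm. A picture is of the moment at which its call begins: read the wrist's pose just before it. camera_info takes no time and is no camera call; for the wrist camera it gives the pose at the moment of the call.
- bot.finish_job(): hands the job in; it is judged then, once.
The state is a dict: "time_s": time; "joint_positions": joint angles; "dq": joint speeds; "joint_torque": joint torques, N m; "tool_pos": TCP position; "eef_rot": TCP orientation; "force": force on the tool from outside, world axes, zero at the start; "wrist_torque": the same for the moment, N m; "grip_width": finger opening in mm; "gripper_force": force on a finger pad.
Only numpy, scipy, OpenCV 4.12 (cv2) and the standard library are available. Lean on these libraries where they do the work, as an engineer would, in place of code of your own. Each camera call takes 0.05 s, during which the arm holds its last target. There are 200 camera calls.

## Working session

There is one attempt and no reset: what is moved stays moved. The work goes in short steps, Python scripts to look and compute and a shell command to move; the robot and the scene stay as the last step left them, time stands still between calls to the robot, and variables do not carry over. Pictures are saved under pics/ and viewed, at most 10 in all, crops included, and the job is handed in when it is done.

```bash
ls; mkdir -p pics
cat > h.py <<'E'
import numpy as np,cv2
from scipy.spatial.transform import Rotation as Ro
from rig import telemetry, viewer, bot
def grab(n,tag):
    c=viewer.camera_info(n); im,d=viewer.get_image(n); np.savez(f'pics/{tag}.npz',im=im,d=d,R=c['R'],t=c['t'],K=[c['fx'],c['fy'],c['cx'],c['cy']],D=c['D']); cv2.imwrite(f'pics/{tag}.png',im); return im,d
def P(tag,pts,z=None):
    # pixel->world; z: intersect plane z, else depth
    f=np.load(f'pics/{tag}.npz'); fx,fy,cx,cy=f['K']; K=np.array([[fx,0,cx],[0,fy,cy],[0,0,1.]])
    out=[]
    for u,v in pts:
        n=cv2.undistortPoints(np.array([[[u,v]]],float),K,f['D'])[0,0]; ray=np.array([n[0],n[1],1]); R=f['R'];t=f['t']
        if z is None: s=f['d'][int(round(v)),int(round(u))]
        else: o=-R.T@t; s=(z-o[2])/(R.T@ray)[2]
        out.append(R.T@(ray*s-t))
    return np.array(out)
def pix(tag,X):
    f=np.load(f'pics/{tag}.npz'); fx,fy,cx,cy=f['K']; K=np.array([[fx,0,cx],[0,fy,cy],[0,0,1.]])
    return cv2.projectPoints(np.array(X,float).reshape(-1,1,3),cv2.Rodrigues(f['R'])[0],f['t'],K,f['D'])[0][:,0]
def st():
    s=telemetry.read_state(); print({k:np.round(s[k],3).tolist() for k in ['time_s','tool_pos','eef_rot','force','grip_width','gripper_force','joint_positions']}); print(np.round(Ro.from_quat(s['eef_rot']).as_matrix(),3).tolist()); return s
E
python3 - <<'E'
from h import *
st()
a,_=grab('scene','s0'); b,_=grab('top','t0')
c=viewer.camera_info('wrist');print(c)
for n in('s0','t0'):
    f=np.load(f'pics/{n}.npz');print(n,(-f['R'].T@f['t']).round(), f['K'])
E
```

```text
pics
{'time_s': 0.0, 'tool_pos': [266.412, -564.782, 230.429], 'eef_rot': [0.976, 0.219, -0.0, -0.001], 'force': [0.056, 0.006, 1.084], 'grip_width': 85.521, 'gripper_force': 0.0, 'joint_positions': [1.062, 0.412, -0.013, 1.597, 0.006, 1.134, -0.082]}
[[0.904, 0.427, -0.001], [0.427, -0.904, 0.001], [-0.0, -0.002, -1.0]]
{'fx': 332.63310919597353, 'fy': 332.63310919597353, 'cx': 283.47552677957617, 'cy': 209.1275931431884, 'D': array([-0.04879008,  0.        ,  0.        ,  0.        ,  0.        ]), 'R': array([[ 0.42605305, -0.90469748, -0.00112681],
       [-0.86368112, -0.40710719,  0.29718456],
       [-0.26932085, -0.12564318, -0.95481939]]), 't': array([-623.32456808,  -38.66978195,  379.55559738])}
s0 [976. 491. 714.] [458.0472216  458.0472216  282.95509579 201.7943823 ]
t0 [442. -53. 844.] [427.74425966 427.74425966 280.44095424 206.9345274 ]
```

View pics/s0.png

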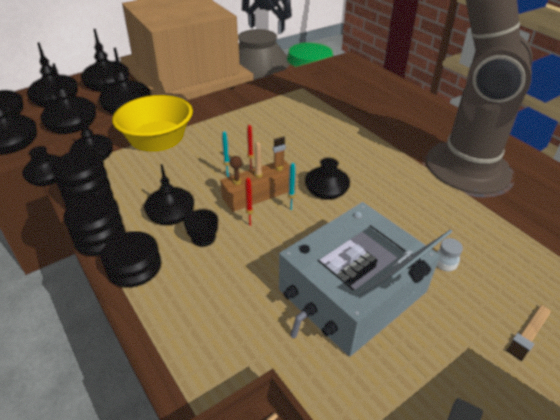

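View pics/t0.png

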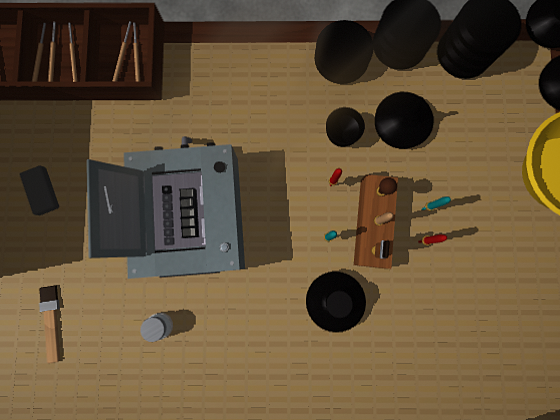

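The top view shows the block at (378,220), with brush (383,248), wooden stylus (384,218, middle hole) and burnisher (388,186). Stylus look-alikes are red at (336,177) and (433,239), and turquoise at (331,235) and (438,203). I choose the plain wood one in the middle hole; the close crop will check it. The box is at (185,210) with its hatch leaning to the left.

Run:
```python
from h import *
im=cv2.imread('pics/t0.png')
a=cv2.resize(im[165:275,325:455],(0,0),fx=3,fy=3,interpolation=2)
b=cv2.resize(im[135:285,80:250],(0,0),fx=4,fy=4,interpolation=2)[:600]
c=np.zeros((600,a.shape[1]+0,3),np.uint8);c[:a.shape[0]]=a
s=cv2.imread('pics/s0.png')[120:215,200:330]; s=cv2.resize(s,(390,270));c[330:]=s
o=np.hstack([b[:, :],c]); print(o.shape)
o=cv2.resize(o,(800,int(600*800/o.shape[1]))); print(o.shape); cv2.imwrite('pics/c0.png',o)
print('corners',P('t0',[(0,0),(560,0),(0,420)],0).round())
print('stylus mid, box top',P('t0',[(384,218),(220,166),(225,247),(378,200),(375,235)]).round(1))
print('scene stylus top',P('s0',[(257,146),(258,160)]).round(1))
```

```text
(600, 1070, 3)
(448, 800, 3)
corners [[ 993.  548.    0.]
 [ 988. -630.    0.]
 [ 152.  476.   -0.]]
stylus mid, box top [[ 516.2 -220.4  128.3]
 [ 608.7   58.7  114.7]
 [ 468.    47.2  116.6]
 [ 557.5 -227.5   54.8]
 [ 492.2 -219.6   57.3]]
scene stylus top [[ 523.6 -221.3  140.6]
 [ 522.5 -220.2  102.7]]
```

View pics/c0.png

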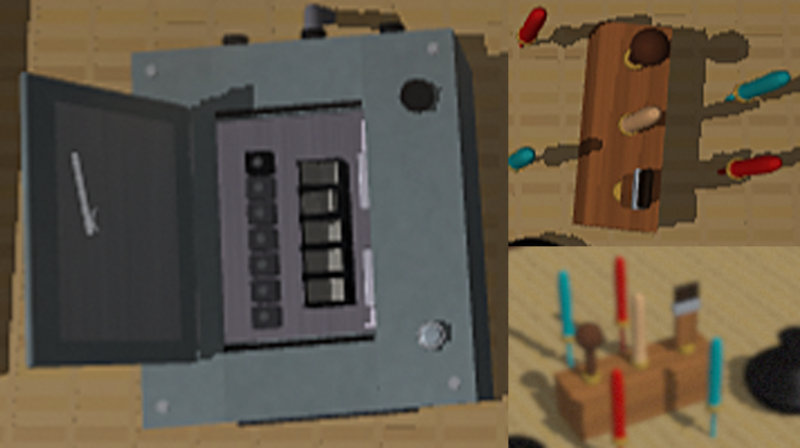

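The close crop confirms the choice: plain wooden handle on a brass collar in the middle hole, with the burnisher above it and the brush below. The red and turquoise look-alikes stand beside the block. All five rockers are visible, but I need the wrist view to see which one is off.

Run:
```python
from h import *
c=P('t0',[(379.7,191.7),(378.3,221.6),(374.8,249.7)],61);print('collars',c.round(1))
print('block edge',P('t0',[(362.3,174.8),(354.7,264)],56).round(1))
q=P('t0',[(124.1,153.4),(232.2,145),(240.5,268.1),(127.8,278.1)],110);print('box',q.round(1),q.mean(0).round(1))
for i in range(4):
    d=q[(i+1)%4]-q[i];print(np.linalg.norm(d).round(1),np.degrees(np.arctan2(d[1],d[0])).round(1))
print('lookalikes s0 top',P('s0',[(225,137),(250,130),(292,168),(249,184)]).round(0))
print('bottoms',P('t0',[(331,184),(325,238),(427,209),(422,240)],0).round(0))
print('hatch',P('t0',[(90,162),(91,258),(100,210),(140,173),(140,250)]).round(1))
```

```text
collars [[ 572.  -229.7   61. ]
 [ 516.5 -225.5   61. ]
 [ 465.3 -217.7   61. ]]
block edge [[ 605.  -199.3   56. ]
 [ 439.5 -181.5   56. ]]
box [[632.5 228.7 110. ]
 [647.5  38.6 110. ]
 [432.6  21.2 110. ]
 [415.8 212.  110. ]] [532.1 125.1 110. ]
190.7 -85.5
215.7 -175.4
191.5 95.0
217.3 4.4
lookalikes s0 top [[ 551. -317.  123.]
 [ 486. -310.  122.]
 [ 494. -131.  123.]
 [ 599. -136.  124.]]
bottoms [[ 598. -147.    0.]
 [ 490. -133.    0.]
 [ 547. -336.    0.]
 [ 486. -323.    0.]]
hatch [[593.8 242.6 207.2]
 [448.6 232.9 206.7]
 [521.6 228.5 195.4]
 [595.8 196.8 117.2]
 [462.8 188.9 123.4]]
```

```bash
python3 -m handwheel '[[[0,0,-0.3],[0,0,1],1],[[0,0,0],[0,0,1],1],[[0,0,0],[0,0,1],1],[[0,0,0],[0,0,0.65],1],[[0.54,-0.91,0],[0,0,0],1],[[0.54,-0.91,0],[0,0,0],1],[[0.54,-0.91,0],[0,0,0],1],[[0.54,-0.91,0],[0,0,0],1]]' 60
python3 -m handwheel '[[[0.54,-0.91,0],[0,0,0],1],[[0.54,-0.91,0],[0,0,0],1],[[0.54,-0.91,0],[0,0,0],1],[[0.54,-0.91,0],[0,0,0],1],[[0.54,-0.91,0],[0,0,0],1],[[0.54,-0.91,0],[0,0,0],1],[[0,0,0],[0,0,0],1],[[0,0,0],[0,0,0],1]]'
python3 - <<'E'
from h import *
st(); grab('wrist','w1')
E
```

```text
time_s: 0.9
tool_pos: [368.6, -428.1, 243.0]
eef_rot: [0.999, -0.053, -0.0, -0.0]
force: [0.9, -0.9, -0.8]
grip_width: 85.6
gripper_force: 0.0
time_s: 1.7
tool_pos: [520.4, -225.3, 242.8]
eef_rot: [0.999, -0.052, -0.0, -0.0]
force: [0.3, -1.2, -0.5]
grip_width: 85.4
gripper_force: 0.0
{'time_s': 1.7, 'tool_pos': [520.448, -225.259, 242.781], 'eef_rot': [0.999, -0.052, -0.0, -0.0], 'force': [0.283, -1.191, -0.521], 'grip_width': 85.4, 'gripper_force': 0.0, 'joint_positions': [0.397, 0.307, -0.093, 1.72, 0.031, 1.117, -1.381]}
[[0.995, -0.104, -0.001], [-0.104, -0.995, 0.0], [-0.001, -0.0, -1.0]]
```

View pics/w1.png

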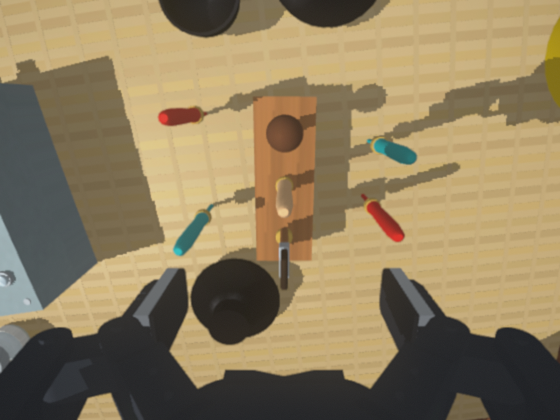

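The wrist view is centred on the block. The stylus handle runs from its collar at (283,184) to its end at about (285,210). The burnisher is at (285,133) and the brush at (284,265), with the neck piece at (235,298).

Run:
```python
from h import *
print(P('w1',[(285,210)],146).round(1),P('w1',[(283,186)],64).round(1),P('w1',[(285,205),(285,195),(285,200)]).round(1))
print('block',P('w1',[(254,97),(317,97),(257,260),(312,260)],56).round(1), P('w1',[(254,97),(317,97),(257,260),(312,260)],56).mean(0))
print(pix('w1',[(519,-224,z) for z in (60,100,148)]))
```

```text
[[ 520.2 -225.7  146. ]] [[ 519.5 -224.1   64. ]] [[ 524.1 -226.1  145.9]
 [ 525.7 -226.4  123.1]
 [ 525.3 -226.3  136.6]]
block [[ 606.2 -205.7   56. ]
 [ 600.  -264.8   56. ]
 [ 438.3 -187.    56. ]
 [ 432.  -246.6   56. ]] [ 519.10332567 -226.02060664   56.        ]
[[282.99493564 185.52313584]
 [282.94325343 195.88619817]
 [282.86043446 212.51641473]]
```

```bash
python3 -m handwheel '[[[-0.025,0,0.9],[0,0,0],1],[[0,0,0.9],[0,0,0],1],[[0,0,0.9],[0,0,0],1],[[0,0,0.9],[0,0,0],1],[[0,0,0.05],[0,0,0],1],[[0,0,0],[0,0,0],1]]' 60
python3 -m handwheel '[[[0,0,0],[0,0,0],-1],[[0,0,0],[0,0,0],-1],[[0,0,0],[0,0,0],-1],[[0,0,0],[0,0,0],-1],[[0,0,0],[0,0,0],-1],[[0,0,0],[0,0,0],-1],[[0,0,0],[0,0,0],-1],[[0,0,0],[0,0,0],-1]]' 60
python3 - <<'E'
from h import *
st()
E
```

```text
time_s: 2.35
tool_pos: [518.3, -227.4, 97.3]
eef_rot: [0.999, -0.054, -0.001, -0.0]
force: [0.2, -0.6, 0.0]
grip_width: 85.5
gripper_force: 0.0
time_s: 3.15
tool_pos: [519.5, -226.4, 97.9]
eef_rot: [0.999, -0.053, 0.0, 0.0]
force: [-0.7, 0.7, 6.1]
grip_width: 12.5
gripper_force: 58.3
{'time_s': 3.15, 'tool_pos': [519.536, -226.357, 97.873], 'eef_rot': [0.999, -0.053, 0.0, 0.0], 'force': [-0.728, 0.729, 6.062], 'grip_width': 12.539, 'gripper_force': 58.326, 'joint_positions': [0.394, 0.465, -0.09, 1.869, 0.056, 0.81, -1.402]}
[[0.994, -0.106, 0.001], [-0.106, -0.994, -0.0], [0.001, 0.0, -1.0]]
```

```bash
python3 -m handwheel '[[[0,0,-0.5],[0,0,0],-1],[[0,0,-0.9],[0,0,0],-1],[[0,0,-0.9],[0,0,0],-1],[[0,0,-0.9],[0,0,0],-1],[[0,0,-0.5],[0,0,0],-1],[[-0.06,-0.8,0],[0,0,0],-1],[[-0.06,-0.9,0],[0,0,0],-1],[[-0.06,-0.9,0],[0,0,0],-1]]'
python3 -m handwheel '[[[-0.06,-0.9,0],[0,0,0],-1],[[-0.06,-0.9,0],[0,0,0],-1],[[-0.06,-0.9,0],[0,0,0],-1],[[-0.06,-0.8,0],[0,0,0],-1],[[-0.06,-0.5,0],[0,0,-1],-1],[[0,0,0],[0,0,-0.27],-1],[[0,0,0],[0,0,0],-1],[[0,0,0],[0,0,0],-1]]'
python3 - <<'E'
from h import *
st(); im,d=grab('wrist','w2');
E
```

```text
time_s: 3.95
tool_pos: [522.9, -121.1, 245.3]
eef_rot: [0.999, -0.054, 0.0, 0.0]
force: [0.4, 0.1, -0.3]
grip_width: 12.6
gripper_force: 58.4
time_s: 4.75
tool_pos: [528.1, 37.8, 245.1]
eef_rot: [0.999, 0.041, -0.0, 0.0]
force: [0.1, -0.8, -0.2]
grip_width: 12.8
gripper_force: 58.5
{'time_s': 4.75, 'tool_pos': [528.109, 37.773, 245.069], 'eef_rot': [0.999, 0.041, -0.0, 0.0], 'force': [0.136, -0.812, -0.222], 'grip_width': 12.844, 'gripper_force': 58.463, 'joint_positions': [0.059, 0.253, -0.268, 1.795, 0.074, 1.104, -1.723]}
[[0.997, 0.082, -0.0], [0.082, -0.997, -0.0], [-0.0, 0.0, -1.0]]
```

View pics/w2.png

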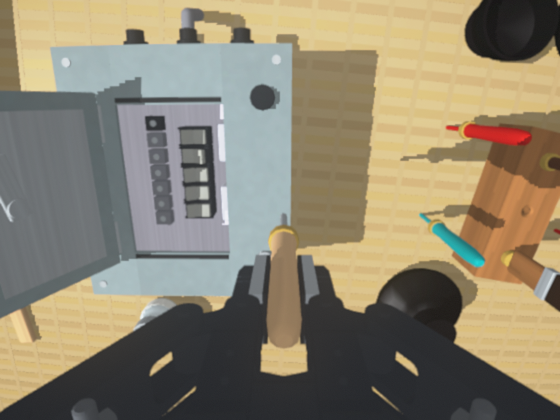

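The stylus is held straight, with its tip at (284,216). The switch bank lies around (197,172) and its empty hole shows at (526,211). I'll enlarge the bank and fit the box.

Run:
```python
from h import *
im=cv2.imread('pics/w2.png'); cv2.imwrite('pics/c2.png',cv2.resize(im[95:265,100:240],(0,0),fx=3.5,fy=3.5,interpolation=2))
q=P('w2',[(54,47),(292,42),(291,294),(93,294)],110);print(q.round(1))
print('stylus tip',P('w2',[(284,216)]).round(1),pix('w2',[(528.1,37.8,160)]))
f=np.load('pics/w2.npz')
v,u=np.mgrid[115:230:2,170:222:2]; W=P('w2',list(zip(u.ravel(),v.ravel())))
for x0,y0 in ((532,123),):
  c=np.array([x0,y0]);a=np.radians(4.7);R=np.array([[np.cos(a),np.sin(a)],[-np.sin(a),np.cos(a)]])
  L=(W[:,:2]-c)@R.T
  np.set_printoptions(linewidth=200)
  H=np.zeros((12,14))
  for i,x in enumerate(range(50,-50,-8)):
    if i<12:
     for j,y in enumerate(range(-28,28,4)):
      m=(abs(L[:,0]-x)<4)&(abs(L[:,1]-y)<2); H[i,j]=np.median(W[m,2]) if m.any() else 0
  print(H.round(0))
```

```text
[[635.1 227.7 110. ]
 [650.7  41.9 110. ]
 [432.9  23.5 110. ]
 [415.9 214.8 110. ]]
stylus tip [[530.2  38.3 169. ]] [[284.43377056 214.8200015 ]]
[[ 0. 69. 51. 51. 51. 51. 51. 51. 52. 51. 51. 51. 50. 51.]
 [ 0. 70.  0. 52. 66. 73. 73. 73. 76. 78. 69.  0. 51. 51.]
 [ 0. 70. 68. 51. 64. 74. 73. 74. 77. 78.  0. 67. 51. 51.]
 [ 0. 70. 52. 52. 64. 72. 74. 73. 73. 72. 72.  0. 51. 51.]
 [ 0. 70. 52. 52. 60. 76. 78. 75. 74. 74. 73. 68. 51. 51.]
 [ 0.  0. 51. 51. 59. 72. 74. 72. 71. 72. 72. 68. 51. 51.]
 [ 0.  0. 52. 51. 62. 74. 74. 74. 75. 78. 78.  0. 51. 51.]
 [ 0.  0. 51. 52. 68. 72. 73. 73. 75. 72. 72. 72. 51. 52.]
 [ 0.  0. 51. 52. 65. 73. 73. 74. 75. 78. 76. 69. 51. 51.]
 [ 0.  0.  0. 51. 67. 73. 73. 73. 75. 77. 72. 70.  0. 51.]
 [ 0.  0.  0. 52. 61. 73. 74. 73. 75. 78. 74. 70. 51. 51.]
 [ 0.  0.  0. 51. 63. 73. 73. 74. 76. 79. 77. 68. 52. 51.]]
```

View pics/c2.png

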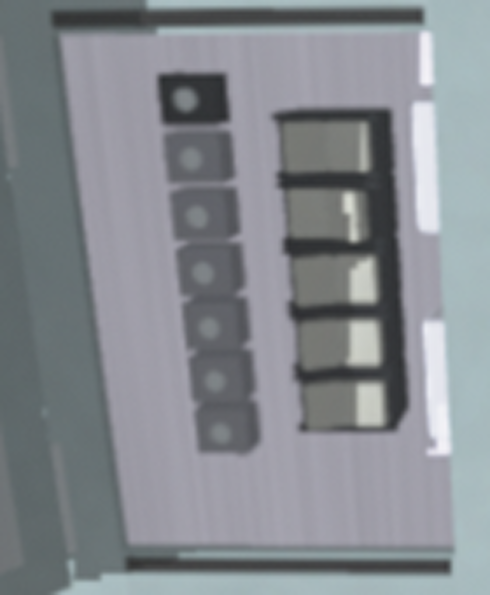

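Run:
```python
from h import *
v,u=np.mgrid[120:222,172:220]; W=P('w2',list(zip(u.ravel(),v.ravel())))
c=np.array([532.8,126.]);a=np.radians(4.8);R=np.array([[np.cos(a),np.sin(a)],[-np.sin(a),np.cos(a)]])
L=(W[:,:2]-c)@R.T; m=(W[:,2]>66)&(W[:,2]<85)&(abs(L[:,0])<60)&(abs(L[:,1])<30); 
print('bank extents',np.percentile(L[m],[1,50,99],axis=0).round(1))
m2=m&(W[:,2]>71.5);print('rocker extents',np.percentile(L[m2],[1,50,99],axis=0).round(1))
hx,e=np.histogram(L[m2][:,0],bins=np.arange(-50,52,2));print(dict(zip(e[:-1]+1,hx)))
x0=0
for k in (2,1,0,-1,-2):
    s=m2&(abs(L[:,0]-18*k)<5); 
    p=np.polyfit(L[s,1],W[s,2],1); print(k,p.round(3),[np.median(W[s&(abs(L[:,1]-y)<1.5),2]).round(1) for y in (-14,-11,-8,-5,-2,1,4,7)])
# off rocker in crop pixels, plane z~77
print('off rocker px ends', (P('w2',[(100+287/3.5,95+215/3.5),(100+368/3.5,95+215/3.5)],76)).round(1))
# local
f=lambda X:((X[:,:2]-c)@R.T).round(1)
pts=[(324,145),(327,215),(336,280),(339,343),(344,405)]
print(f(P('w2',[(100+a/3.5,95+b/3.5) for a,b in pts],75)))
```

```text
bank extents [[-43.5 -25.8]
 [  3.6  -3.6]
 [ 44.9  11.9]]
rocker extents [[-43.8 -14.5]
 [  0.8  -2. ]
 [ 44.9  10.7]]
{np.int64(-49): np.int64(0), np.int64(-47): np.int64(0), np.int64(-45): np.int64(17), np.int64(-43): np.int64(24), np.int64(-41): np.int64(44), np.int64(-39): np.int64(46), np.int64(-37): np.int64(43), np.int64(-35): np.int64(47), np.int64(-33): np.int64(48), np.int64(-31): np.int64(49), np.int64(-29): np.int64(52), np.int64(-27): np.int64(48), np.int64(-25): np.int64(32), np.int64(-23): np.int64(42), np.int64(-21): np.int64(49), np.int64(-19): np.int64(45), np.int64(-17): np.int64(56), np.int64(-15): np.int64(41), np.int64(-13): np.int64(50), np.int64(-11): np.int64(57), np.int64(-9): np.int64(43), np.int64(-7): np.int64(32), np.int64(-5): np.int64(47), np.int64(-3): np.int64(49), np.int64(-1): np.int64(54), np.int64(1): np.int64(46), np.int64(3): np.int64(54), np.int64(5): np.int64(51), np.int64(7): np.int64(47), np.int64(9): np.int64(22), np.int64(11): np.int64(43), np.int64(13): np.int64(42), np.int64(15): np.int64(46), np.int64(17): np.int64(42), np.int64(19): 
[... 757 characters left out ...]
0 [ 0.259 75.734] [np.float64(72.9), np.float64(73.6), np.float64(74.0), np.float64(73.6), np.float64(73.9), np.float64(75.3), np.float64(77.4), np.float64(78.7)]
-1 [ 0.267 75.602] [np.float64(72.7), np.float64(73.6), np.float64(73.2), np.float64(73.5), np.float64(73.8), np.float64(75.5), np.float64(77.4), np.float64(78.4)]
-2 [ 0.272 75.795] [np.float64(73.3), np.float64(73.9), np.float64(73.6), np.float64(73.4), np.float64(73.8), np.float64(75.7), np.float64(77.8), np.float64(78.5)]
off rocker px ends [[550.3 136.   76. ]
 [552.  114.1  76. ]]
[[ 36.6  -2.7]
 [ 18.   -2.1]
 [  0.2  -3.1]
 [-17.5  -2.6]
 [-35.6  -2.5]]
  return _methods._mean(a, axis=axis, dtype=dtype,
  ret = ret.dtype.type(ret / rcount)
```

The off rocker is the second from the +x end, at local x = 18: its slope is -0.27 and the other four are about +0.27.

```bash
python3 -m handwheel '[[[0.38,-0.96,0],[0,0,0],-1],[[0.38,-0.96,0],[0,0,0],-1],[[0,0,0],[0,0,0],-1],[[0,0,0.7],[0,0,0],-1],[[0,0,0.7],[0,0,0],-1],[[0,0,0],[0,0,0],-1],[[0,0,0],[0,0,0],-1]]'
python3 - <<'E'
from h import *
s=st(); grab('wrist','w3')
T=np.array(s['tool_pos']); print((np.array([551.9,116.6])-T[:2]).round(1), pix('w3',[T+[0,0,-84.9]]))
im=cv2.imread('pics/w3.png');cv2.imwrite('pics/c3.png',cv2.resize(im[100:300,200:370],(0,0),fx=3,fy=3,interpolation=2))
E
```

```text
time_s: 5.5
tool_pos: [552.1, 116.7, 189.5]
eef_rot: [0.999, 0.041, -0.0, 0.0]
force: [0.9, 0.1, -0.2]
grip_width: 12.5
gripper_force: 58.6
{'time_s': 5.5, 'tool_pos': [552.084, 116.706, 189.531], 'eef_rot': [0.999, 0.041, -0.0, 0.0], 'force': [0.863, 0.141, -0.153], 'grip_width': 12.499, 'gripper_force': 58.577, 'joint_positions': [-0.064, 0.368, -0.295, 1.779, 0.124, 1.013, -1.895]}
[[0.997, 0.082, -0.001], [0.082, -0.997, -0.0], [-0.001, 0.0, -1.0]]
[-0.2 -0.1] [[284.47721427 214.83725682]]
```

View pics/c3.png

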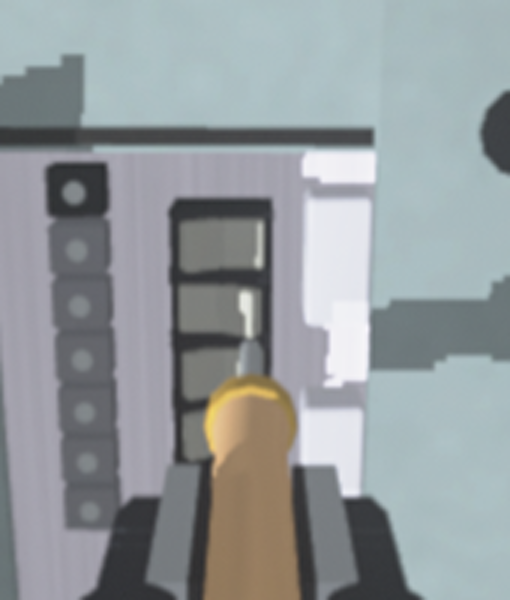

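The tip at about (250,343) in the crop will come down on the second rocker, whose raised half is at about (250,310). I'll press now.

```bash
python3 -m handwheel '[[[0,0,0.4],[0,0,0],-1],[[0,0,0.15],[0,0,0],-1],[[0,0,0.1],[0,0,0],-1],[[0,0,0.06],[0,0,0],-1],[[0,0,0.06],[0,0,0],-1],[[0,0,0],[0,0,0],-1],[[0,0,0],[0,0,0],-1]]'
```

```text
time_s: 6.25
tool_pos: [552.3, 117.4, 158.8]
eef_rot: [0.999, 0.042, 0.0, -0.0]
force: [-0.5, 0.2, 0.9]
grip_width: 12.6
gripper_force: 58.5
```

```bash
python3 -m handwheel '[[[0,0,0.04],[0,0,0],-1],[[0,0,0],[0,0,0],-1],[[0,0,0.04],[0,0,0],-1],[[0,0,0],[0,0,0],-1],[[0,0,0],[0,0,0],-1],[[0,0,0],[0,0,0],-1]]'
```

```text
time_s: 6.85
tool_pos: [553.1, 117.5, 157.2]
eef_rot: [0.999, 0.042, 0.001, -0.0]
force: [-2.3, -1.2, 13.0]
grip_width: 12.3
gripper_force: 60.0
```

```bash
python3 -m handwheel '[[[0,0,-0.3],[0,0,0],-1],[[0,0,-0.7],[0,0,0],-1],[[0,0,-0.7],[0,0,0],-1],[[0,0,-0.5],[0,0,0],-1],[[-0.38,0.96,0],[0,0,0],-1],[[-0.38,0.96,0],[0,0,0],-1],[[0,0,0],[0,0,0],-1],[[0,0,0],[0,0,0],-1]]'
python3 - <<'E'
from h import *
st();grab('wrist','w4')
v,u=np.mgrid[110:232,172:220]; W=P('w4',list(zip(u.ravel(),v.ravel())))
c=np.array([532.8,126.]);a=np.radians(4.8);R=np.array([[np.cos(a),np.sin(a)],[-np.sin(a),np.cos(a)]])
L=(W[:,:2]-c)@R.T; m2=(W[:,2]>71.5)&(W[:,2]<85)&(abs(L[:,0])<60)&(abs(L[:,1])<30)
for k in (2,1,0,-1,-2):
    s=m2&(abs(L[:,0]-18*k)<5); print(k,np.polyfit(L[s,1],W[s,2],1).round(3))
im=cv2.imread('pics/w4.png');cv2.imwrite('pics/c4.png',im)
E
```

```text
time_s: 7.65
tool_pos: [528.0, 37.5, 243.7]
eef_rot: [0.999, 0.041, 0.0, -0.0]
force: [0.1, 0.9, 0.2]
grip_width: 12.4
gripper_force: 58.6
{'time_s': 7.65, 'tool_pos': [528.038, 37.53, 243.738], 'eef_rot': [0.999, 0.041, 0.0, -0.0], 'force': [0.083, 0.947, 0.169], 'grip_width': 12.374, 'gripper_force': 58.6, 'joint_positions': [0.064, 0.254, -0.273, 1.798, 0.076, 1.1, -1.724]}
[[0.997, 0.082, 0.0], [0.082, -0.997, 0.0], [0.0, -0.0, -1.0]]
2 [ 0.288 75.864]
1 [ 0.266 75.664]
0 [ 0.275 75.854]
-1 [ 0.272 75.745]
-2 [ 0.272 75.781]
```

View pics/c4.png

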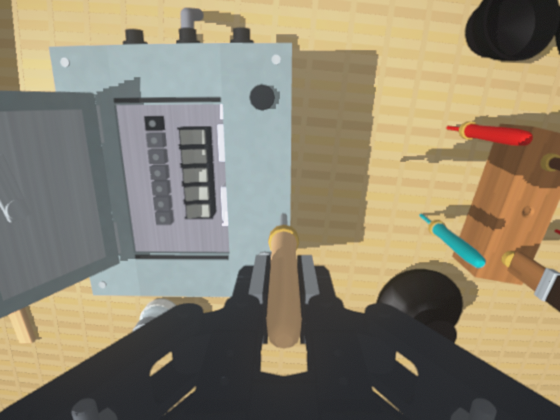

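All five rockers now slope about +0.27, so the bank is on, and the stylus is still straight in the grip. I'll take it back to above its hole.

```bash
python3 -m handwheel '[[[0,0,0],[0,0,1],-1],[[0,0,0],[0,0,0.27],-1],[[0.07,0.94,0],[0,0,0],-1],[[0.07,0.94,0],[0,0,0],-1],[[0.07,0.94,0],[0,0,0],-1],[[0.07,0.94,0],[0,0,0],-1],[[0.07,0.94,0],[0,0,0],-1],[[0.07,0.94,0],[0,0,0],-1]]'
python3 -m handwheel '[[[0.07,0.94,0],[0,0,0],-1],[[0,0,0],[0,0,0],-1],[[0,0,0.9],[0,0,0],-1],[[0,0,0.9],[0,0,0],-1],[[0,0,0],[0,0,0],-1],[[0,0,0],[0,0,0],-1]]'
python3 - <<'E'
from h import *
s=st();print((np.array([519.4,-225.9])-s['tool_pos'][:2]).round(1)); print(P('w4',[(526,211)],56))
E
```

```text
time_s: 8.5
tool_pos: [521.6, -187.6, 243.3]
eef_rot: [0.999, -0.052, 0.0, -0.0]
force: [0.5, 0.4, -0.6]
grip_width: 12.5
gripper_force: 58.6
time_s: 9.1
tool_pos: [520.3, -224.0, 171.5]
eef_rot: [0.999, -0.052, -0.001, -0.0]
force: [0.5, -0.6, 0.1]
grip_width: 12.4
gripper_force: 58.6
{'time_s': 9.1, 'tool_pos': [520.289, -224.046, 171.493], 'eef_rot': [0.999, -0.052, -0.001, -0.0], 'force': [0.507, -0.556, 0.138], 'grip_width': 12.413, 'gripper_force': 58.621, 'joint_positions': [0.398, 0.376, -0.098, 1.803, 0.043, 0.966, -1.393]}
[[0.995, -0.104, -0.001], [-0.104, -0.995, 0.001], [-0.001, -0.001, -1.0]]
[-0.9 -1.9]
[[ 519.43435492 -223.24614218   56.        ]]
```

```bash
python3 -m handwheel '[[[-0.02,0.04,0],[0,0,0],-1],[[0,0,0.4],[0,0,0],-1],[[0,0,0.4],[0,0,0],-1],[[0,0,0.3],[0,0,0],-1],[[0,0,0.3],[0,0,0],-1],[[0,0,0],[0,0,0],-1],[[0,0,0],[0,0,0],-1]]'
```

```text
time_s: 9.8
tool_pos: [519.0, -227.1, 115.6]
eef_rot: [0.999, -0.053, 0.0, 0.0]
force: [0.0, -0.3, -0.3]
grip_width: 12.6
gripper_force: 58.6
```

In the hole without contact force. I'll lower it to the seat.

```bash
python3 -m handwheel '[[[0,0,0.2],[0,0,0],-1],[[0,0,0.14],[0,0,0],-1],[[0,0,0.06],[0,0,0],-1],[[0,0,0],[0,0,0],-1],[[0,0,0],[0,0,0],-1]]'
```

```text
time_s: 10.3
tool_pos: [518.8, -227.0, 99.3]
eef_rot: [0.999, -0.053, -0.0, -0.0]
force: [-0.2, -0.6, -0.3]
grip_width: 12.4
gripper_force: 58.6
```

```bash
python3 -m handwheel '[[[0,0,0.03],[0,0,0],-1],[[0,0,0],[0,0,0],-1],[[0,0,0.02],[0,0,0],-1],[[0,0,0],[0,0,0],-1],[[0,0,0],[0,0,0],-1]]'
```

```text
time_s: 10.8
tool_pos: [519.0, -227.1, 97.9]
eef_rot: [0.999, -0.053, 0.0, 0.0]
force: [-1.1, 0.0, 5.2]
grip_width: 12.6
gripper_force: 59.3
```

```bash
python3 -m handwheel '[[[0,0,0],[0,0,0],0.5],[[0,0,0],[0,0,0],0.5],[[0,0,0],[0,0,0],0.5],[[0,0,0],[0,0,0],0.5],[[0,0,-0.5],[0,0,0],0.5],[[0,0,-0.9],[0,0,0],0.5],[[0,0,-0.9],[0,0,0],0.5],[[0,0,-0.9],[0,0,0],0.5]]'
python3 -m handwheel '[[[0,0,-0.9],[0,0,0],0],[[0,0,0],[0,0,0],0],[[0,0,0],[0,0,0],0]]'
python3 - <<'E'
from h import *
st(); grab('wrist','w5'); 
print(P('w5',[(285,210)],146), pix('w5',[(519.4,-225.9,z) for z in (60,100,148)]).round(0))
a=np.load('pics/w5.npz')['im'][80:300,170:420]; b=np.load('pics/w1.npz')['im'][80:300,170:420]
cv2.imwrite('pics/c5.png',np.hstack([a,b]))
# hatch plane from w4 depth
v,u=np.mgrid[100:290:3,2:95:3]; W=P('w4',list(zip(u.ravel(),v.ravel())))
c=np.array([532.8,126.]);t=np.radians(4.8);R=np.array([[np.cos(t),np.sin(t)],[-np.sin(t),np.cos(t)]])
L=np.c_[(W[:,:2]-c)@R.T,W[:,2]]
m=(L[:,2]>125)&(abs(L[:,0])<70); L=L[m]; A=np.polyfit(L[:,2],L[:,1],1); print('hatch y=',A, 'theta',np.pi/2+np.arctan(A[0]),'y@110',np.polyval(A,110),'resid',np.std(L[:,1]-np.polyval(A,L[:,2])),L.max(0),L.min(0))
E
```

```text
time_s: 11.6
tool_pos: [518.4, -226.9, 226.5]
eef_rot: [0.999, -0.053, -0.0, -0.0]
force: [0.8, 0.2, -1.1]
grip_width: 64.1
gripper_force: 0.0
time_s: 11.9
tool_pos: [519.0, -227.1, 262.0]
eef_rot: [0.999, -0.053, 0.001, 0.0]
force: [-0.7, 0.1, -1.4]
grip_width: 42.8
gripper_force: 0.0
{'time_s': 11.9, 'tool_pos': [518.964, -227.106, 261.982], 'eef_rot': [0.999, -0.053, 0.001, 0.0], 'force': [-0.719, 0.078, -1.383], 'grip_width': 42.791, 'gripper_force': 0.0, 'joint_positions': [0.403, 0.289, -0.096, 1.698, 0.03, 1.154, -1.378]}
[[0.994, -0.107, 0.002], [-0.107, -0.994, -0.001], [0.002, 0.001, -1.0]]
[[ 513.00993316 -227.16436561  146.        ]] [[283. 180.]
 [283. 189.]
 [283. 203.]]
hatch y= [ -0.15383608 109.27135082] theta 1.4181568395406041 y@110 92.3493820394182 resid 15.14352306431442 [ 69.84405797 105.69320569 386.449733  ] [-69.66381014 -87.15426251 125.11221162]
```

View pics/c5.png

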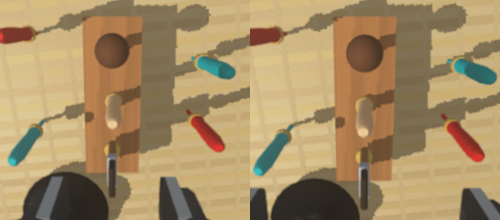

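The left half (now) matches the right half (start): the stylus stands back in the middle hole at (112,108), with brush and burnisher unmoved. Next I close the fingers and turn the tool half round, so the knob turn stays within joint 7's range.

```bash
for i in 1; do
python3 -m handwheel '[[[0,0,0],[0,0,-1],-1],[[0,0,0],[0,0,-1],-1],[[0,0,0],[0,0,-1],-1],[[0,0,0],[0,0,-1],-1],[[0,0,0],[0,0,-1],-1],[[0,0,0],[0,0,-1],-1],[[0,0,0],[0,0,-1],-1],[[0,0,0],[0,0,-1],-1]]' 
python3 -m handwheel '[[[0,0,0],[0,0,-1],-1],[[0,0,0],[0,0,-1],-1],[[0,0,0],[0,0,-1],-1],[[0,0,0],[0,0,-1],-1],[[0,0,0],[0,0,-1],-1],[[0,0,0],[0,0,-1],-1],[[0,0,0],[0,0,-1],-1],[[0,0,0],[0,0,-1],-1]]' 
python3 -m handwheel '[[[0,0,0],[0,0,-1],-1],[[0,0,0],[0,0,-1],-1],[[0,0,0],[0,0,-1],-1],[[0,0,0],[0,0,-1],-1],[[0,0,0],[0,0,-1],-1],[[0,0,0],[0,0,-1],-1],[[0,0,0],[0,0,-0.2],-1],[[0,0,0],[0,0,0],-1]]'; done
cat >> h.py <<'E'
C=np.array([532.8,126.]);_a=np.radians(4.8);BX=np.array([np.cos(_a),np.sin(_a)]);BY=np.array([-np.sin(_a),np.cos(_a)])
def plan(wps):
    # from local box waypoints (x,y,z) to tool-unit deltas from the measured pose
    s=telemetry.read_state(); R=Ro.from_quat(s['eef_rot']).as_matrix(); p=np.array(s['tool_pos'])
    r=p[:2]-C; print('local now',(r@BX).round(1),(r@BY).round(1),p[2].round(1),'yaw',np.degrees(np.arctan2(R[1,0],R[0,0])).round(1),'q7',s['joint_positions'][6])
    for w in wps:
        X=np.r_[C+w[0]*BX+w[1]*BY,w[2]]; print(w,(R.T@(X-p)/40).round(2)); p=X
E
python3 - <<'E'
from h import *
plan([(-45,155,262),(-45,155,190),(-45,77,190),(-45,44,191),(-45,20,180),(-45,-1,162),(-45,-17,140),(-45,-27,115)])
E
```

```text
time_s: 12.75
tool_pos: [517.9, -226.7, 259.4]
eef_rot: [0.853, 0.523, -0.001, -0.001]
force: [0.3, 0.9, -0.4]
grip_width: 0.1
gripper_force: 0.0
time_s: 13.55
tool_pos: [517.9, -226.7, 259.4]
eef_rot: [0.409, 0.913, 0.0, -0.002]
force: [0.0, -0.7, 0.0]
grip_width: 0.1
gripper_force: 0.0
time_s: 14.35
tool_pos: [518.2, -226.9, 260.1]
eef_rot: [-0.039, 0.999, 0.001, -0.001]
force: [-0.2, 0.1, -0.4]
grip_width: 0.2
gripper_force: 0.0
local now -44.1 -350.5 260.1 yaw -175.5 q7 1.7637564192081883
(-45, 155, 262) [ 0.08 12.64 -0.03]
(-45, 155, 190) [-0.  -0.   1.8]
(-45, 77, 190) [-0.01 -1.95 -0.  ]
(-45, 44, 191) [-0.   -0.82 -0.03]
(-45, 20, 180) [-0.   -0.6   0.27]
(-45, -1, 162) [-0.   -0.53  0.45]
(-45, -17, 140) [-0.   -0.4   0.55]
(-45, -27, 115) [-0.   -0.25  0.62]
```

```bash
python3 -m handwheel '[[[0.01,0.9,0],[0,0,0],-1],[[0.01,0.98,0],[0,0,0],-1],[[0.01,0.98,0],[0,0,0],-1],[[0.01,0.98,0],[0,0,0],-1],[[0.01,0.98,0],[0,0,0],-1],[[0.01,0.98,0],[0,0,0],-1],[[0.01,0.98,0],[0,0,0],-1],[[0.01,0.98,0],[0,0,0],-1]]' 60
python3 -m handwheel '[[[0,0.98,0],[0,0,0],-1],[[0,0.98,0],[0,0,0],-1],[[0,0.98,0],[0,0,0],-1],[[0,0.98,0],[0,0,0],-1],[[0,0.98,0],[0,0,0],-1],[[0,0,0],[0,0,0],-1],[[0,0,0],[0,0,0],-1]]'
python3 - <<'E'
from h import *
plan([(-45,155,190)]); grab('scene','s1'); grab('top','t1')
im=cv2.imread('pics/s1.png')[150:360,230:560]
cv2.imwrite('pics/c6.png',cv2.resize(im,(0,0),fx=2.4,fy=2.4))
E
```

```text
time_s: 15.15
tool_pos: [489.6, 83.5, 261.0]
eef_rot: [-0.039, 0.999, -0.0, -0.0]
force: [0.5, 0.3, 0.1]
grip_width: 0.0
gripper_force: 0.0
time_s: 15.85
tool_pos: [473.5, 278.3, 260.7]
eef_rot: [-0.041, 0.999, -0.0, -0.001]
force: [0.2, 0.1, 0.4]
grip_width: -0.2
gripper_force: 0.0
local now -46.4 156.8 260.7 yaw -175.3 q7 0.7568657600186944
(-45, 155, 190) [-0.04 -0.04  1.77]
```

View pics/c6.png

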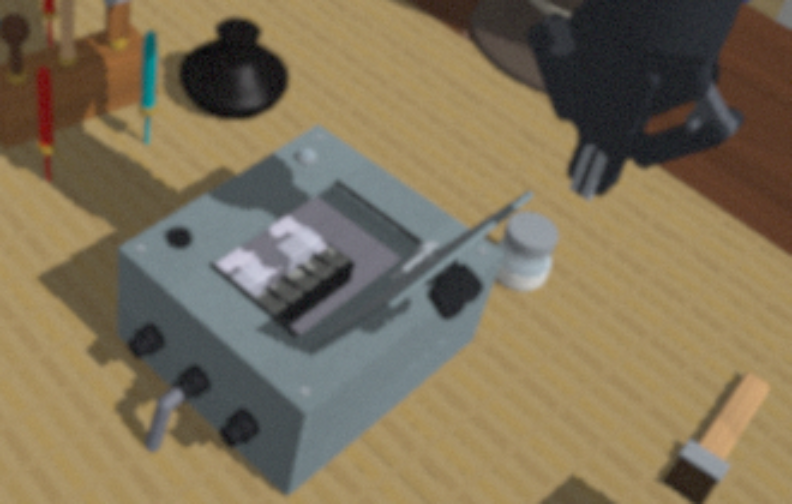

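The fingers are clear behind the hatch (finger tips at about (590,185), hatch edge at (525,197), knob at (455,290)). I'll drop and push in stages.

```bash
python3 -m handwheel '[[[-0.03,0,0.76],[0,0,0],-1],[[0,0,0.76],[0,0,0],-1],[[0,-0.4,0],[0,0,0],-1],[[0,-0.4,0],[0,0,0],-1],[[0,-0.4,0],[0,0,0],-1],[[0,-0.4,0],[0,0,0],-1],[[0,-0.4,0],[0,0,0],-1],[[0,0,0],[0,0,0],-1]]'
python3 -m handwheel '[[[0,-0.46,0],[0,0,0],-1],[[0,-0.46,0],[0,0,0],-1],[[0,-0.33,0.16],[0,0,0],-1],[[0,-0.33,0.16],[0,0,0],-1],[[0,0,0],[0,0,0],-1]]'
python3 - <<'E'
from h import *
plan([(-45,14,187)]); grab('scene','s2')
cv2.imwrite('pics/c7.png',cv2.resize(cv2.imread('pics/s2.png')[150:360,230:560],(0,0),fx=2.4,fy=2.4))
E
```

```text
time_s: 16.75
tool_pos: [482.9, 194.3, 200.5]
eef_rot: [-0.038, 0.999, -0.001, 0.0]
force: [-0.0, 1.0, -0.3]
grip_width: -0.2
gripper_force: 0.0
time_s: 17.25
tool_pos: [486.8, 132.3, 186.3]
eef_rot: [-0.039, 0.999, -0.001, -0.001]
force: [-0.1, 0.8, -0.8]
grip_width: -0.3
gripper_force: 0.0
local now -45.3 10.1 186.3 yaw -175.5 q7 0.988092713901757
(-45, 14, 187) [-0.01  0.1  -0.02]
```

View pics/c7.png

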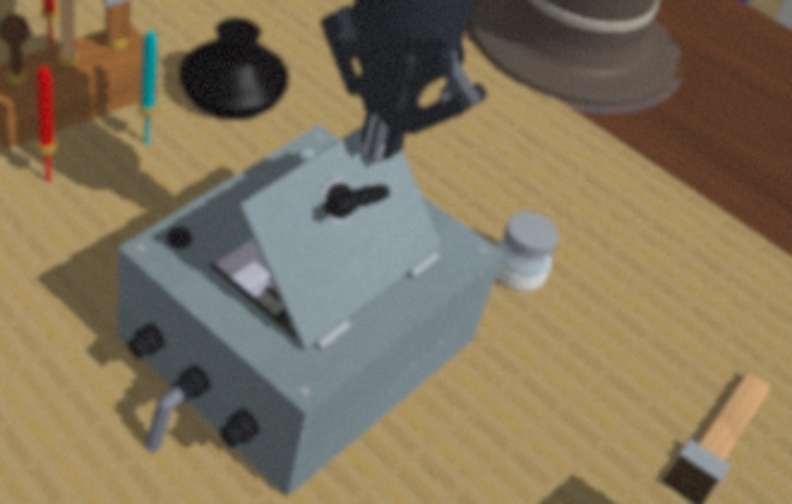

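The hatch is about halfway down, pushed near its free edge at (385,155), with the knob clear at (345,200). That was my eleventh view, one over the limit of 10, so I'll work from numbers and depth from here.

```bash
python3 -m handwheel '[[[0,-0.24,0.23],[0,0,0],-1],[[0,-0.24,0.23],[0,0,0],-1],[[0,-0.22,0.31],[0,0,0],-1],[[0,-0.22,0.31],[0,0,0],-1],[[0,-0.1,0.33],[0,0,0],-1],[[0,-0.1,0.27],[0,0,0],-1],[[0,0,0],[0,0,0],-1],[[0,0,0],[0,0,0],-1]]'
```

```text
time_s: 18.1
tool_pos: [490.5, 90.3, 120.2]
eef_rot: [-0.041, 0.999, 0.0, -0.0]
force: [-0.9, 0.1, 0.5]
grip_width: -0.1
gripper_force: 0.0
```

```bash
python3 -m handwheel '[[[0,0,0.1],[0,0,0],-1],[[0,0,0],[0,0,0],-1],[[0,0,0],[0,0,0],-1]]'
python3 -m handwheel '[[[0,0,0.05],[0,0,0],-1],[[0,0,0],[0,0,0],-1],[[0,0,0],[0,0,0],-1]]'
```

```text
time_s: 18.4
tool_pos: [490.8, 90.4, 116.7]
eef_rot: [-0.041, 0.999, -0.0, 0.0]
force: [-0.2, 0.5, -0.4]
grip_width: -0.1
gripper_force: 0.0
time_s: 18.7
tool_pos: [491.0, 90.4, 115.1]
eef_rot: [-0.041, 0.999, -0.0, 0.0]
force: [-0.9, -0.6, 5.6]
grip_width: -0.2
gripper_force: 2.9
```

```bash
python3 -m handwheel '[[[0,0,0.05],[0,0,0],-1],[[0,0,0],[0,0,0],-1],[[0,0,0],[0,0,0],-1]]'
python3 -m handwheel '[[[0,0,0.03],[0,0,0],-1],[[0,0,0],[0,0,0],-1],[[0,0,0],[0,0,0],-1]]'
```

```text
time_s: 19.0
tool_pos: [491.1, 90.4, 114.8]
eef_rot: [-0.041, 0.999, -0.001, 0.001]
force: [-8.8, -3.2, 27.1]
grip_width: 0.3
gripper_force: 13.8
time_s: 19.3
tool_pos: [491.2, 90.4, 114.6]
eef_rot: [-0.041, 0.999, -0.001, 0.001]
force: [-12.2, -3.8, 39.5]
grip_width: 0.0
gripper_force: 20.3
```

The hatch is hard on the frame (TCP 114.8 against an expected 115). I'll lift and measure the wings.

```bash
python3 -m handwheel '[[[0,0,-0.3],[0,0,0],-1],[[0,0,-0.8],[0,0,0],-1],[[0,0,-0.9],[0,0,0],1],[[0,0,-0.9],[0,0,0],1],[[-0.56,0.15,0],[0,0,0],1],[[-0.56,0.15,0],[0,0,0],1],[[0,0,0],[0,0,0],1],[[0,0,0],[0,0,0],1]]'
python3 - <<'E'
from h import *
plan([(0,-18,230)]); im,d=grab('wrist','w6')
v,u=np.mgrid[60:400,100:460]; W=P('w6',list(zip(u.ravel(),v.ravel())))
L=np.c_[(W[:,:2]-C)@BX,(W[:,:2]-C)@BY,W[:,2]]
m=(abs(L[:,0])<45)&(abs(L[:,1]+18)<35)
k=m&(L[:,2]>138)&(L[:,2]<152); print(k.sum(),'top z',np.median(L[k,2]) if k.any() else 0)
q=L[k]; mu=q.mean(0); e=np.cov((q[:,:2]-mu[:2]).T); w,V=np.linalg.eigh(e); a=V[:,1]; print('centre',mu.round(1),'wing dir deg (box)',np.degrees(np.arctan2(a[1],a[0])).round(1)); 
pr=(q[:,:2]-mu[:2])@V; print(np.percentile(pr,[1,99],axis=0))
# hatch plane
h=(abs(L[:,0])<70)&(L[:,1]>-50)&(L[:,1]<55)&(L[:,2]>105)&(L[:,2]<124); A=np.polyfit(L[h,1],L[h,2],1);print('hatch slope',A)
g=(abs(L[:,0])<70)&(L[:,1]<-60)&(L[:,2]>100)&(L[:,2]<120);print('top plate z',np.median(L[g,2]))
E
```

```text
time_s: 20.1
tool_pos: [534.0, 106.1, 226.9]
eef_rot: [-0.041, 0.999, 0.0, -0.001]
force: [0.3, 0.1, -0.0]
grip_width: 84.5
gripper_force: 0.0
local now -0.4 -20.0 226.9 yaw -175.3 q7 1.081510269498751
(0, -18, 230) [-0.01  0.05 -0.08]
915 top z 144.81676150627112
centre [ -1.4 -15.8 144.5] wing dir deg (box) 167.7
[[ -5.599339   -24.22272291]
 [  5.09976894  21.89859569]]
hatch slope [-2.97226579e-03  1.15192577e+02]
top plate z 110.17015713397718
```

The hatch slope is -0.003, so it is shut. The wings point -12.3° in the box frame, so the knob is at 0.215 rad. I'll align and grasp.

```bash
python3 -m handwheel '[[[0.01,0.09,0],[0,0,0],1],[[0,0,0],[0,0,0.71],1],[[0,0,0.8],[0,0,0.71],1],[[0,0,0.9],[0,0,0],1],[[0,0,0.6],[0,0,0],1],[[0,0,0.37],[0,0,0],1],[[0,0,0],[0,0,0],1]]' 50
python3 -m handwheel '[[[0,0,0],[0,0,0],-1],[[0,0,0],[0,0,0],-1],[[0,0,0],[0,0,0],-1],[[0,0,0],[0,0,0],-1],[[0,0,0],[0,0,0],-1],[[0,0,0],[0,0,0],-1],[[0,0,0],[0,0,0],-1],[[0,0,0],[0,0,0],-1]]' 50
python3 - <<'E'
from h import *
st();plan([(0,-16,120)])
E
```

```text
time_s: 20.85
tool_pos: [532.4, 109.0, 119.0]
eef_rot: [0.065, 0.998, -0.0, -0.002]
force: [-0.1, 0.4, 0.2]
grip_width: 85.4
gripper_force: 0.0
time_s: 21.65
tool_pos: [534.0, 109.8, 121.0]
eef_rot: [0.065, 0.998, 0.0, 0.0]
force: [-0.9, 1.0, 5.9]
grip_width: 10.1
gripper_force: 50.7
{'time_s': 21.65, 'tool_pos': [534.008, 109.791, 121.047], 'eef_rot': [0.065, 0.998, 0.0, 0.0], 'force': [-0.869, 1.022, 5.934], 'grip_width': 10.142, 'gripper_force': 50.671, 'joint_positions': [0.256, 0.503, -0.719, 1.872, 0.411, 0.919, 0.783]}
[[-0.991, 0.131, 0.001], [0.131, 0.991, 0.0], [-0.001, 0.0, -1.0]]
local now -0.2 -16.3 121.0 yaw 172.5 q7 0.7831719293774227
(0, -16, 120) [-0.    0.01  0.03]
```

```bash
python3 -m handwheel '[[[0,0,0],[0,0,0.7],-1],[[0,0,0],[0,0,0.7],-1],[[0,0,0],[0,0,0.7],-1],[[0,0,0],[0,0,0.7],-1],[[0,0,0],[0,0,0.7],-1],[[0,0,0],[0,0,0.7],-1],[[0,0,0],[0,0,0.7],-1],[[0,0,0],[0,0,0.7],-1]]'
python3 -m handwheel '[[[0,0,0],[0,0,0.7],-1],[[0,0,0],[0,0,0.7],-1],[[0,0,0],[0,0,0.7],-1],[[0,0,0],[0,0,0.7],-1],[[0,0,0],[0,0,0.6],-1],[[0,0,0],[0,0,0],-1],[[0,0,0],[0,0,0],-1]]'
python3 - <<'E'
from h import *
plan([]);s=telemetry.read_state();print(np.round(s['wrist_torque'],2),np.round(s['force'],1))
E
```

```text
time_s: 22.45
tool_pos: [534.5, 110.6, 121.1]
eef_rot: [0.468, 0.884, 0.001, 0.001]
force: [1.7, 3.2, 2.2]
grip_width: 10.0
gripper_force: 50.3
time_s: 23.15
tool_pos: [535.0, 110.8, 121.1]
eef_rot: [0.674, 0.739, 0.002, 0.0]
force: [3.1, 3.9, 1.5]
grip_width: 10.3
gripper_force: 50.0
local now 1.0 -15.3 121.1 yaw 95.2 q7 -0.39930429037250553
[ 0.83 -0.63 -0.04] [3.1 3.9 1.5]
```

```bash
python3 -m handwheel '[[[0,0,0],[0,0,0],1],[[0,0,0],[0,0,0],1],[[0,0,0],[0,0,0],1],[[0,0,0],[0,0,0],1],[[0,0,-0.5],[0,0,0],1],[[0,0,-0.9],[0,0,0],1],[[0,0,-0.9],[0,0,0],1],[[0,0,-0.9],[0,0,0],1]]'
python3 -m handwheel '[[[0,0,0],[0,0,0],1],[[0,0,0],[0,0,0],1]]'
python3 - <<'E'
from h import *
st(); grab('wrist','w7'); grab('top','t7'); grab('scene','s7')
v,u=np.mgrid[40:400,80:480]; W=P('w7',list(zip(u.ravel(),v.ravel())))
L=np.c_[(W[:,:2]-C)@BX,(W[:,:2]-C)@BY,W[:,2]]
k=(abs(L[:,0])<45)&(abs(L[:,1]+18)<35)&(L[:,2]>138)&(L[:,2]<152)
q=L[k]; mu=q.mean(0); w,V=np.linalg.eigh(np.cov(q[:,:2].T)); a=V[:,1]; print(k.sum(),mu.round(1),'wing deg',np.degrees(np.arctan2(a[1],a[0])).round(1))
h=(abs(L[:,0])<70)&(L[:,1]>-50)&(L[:,1]<55)&(L[:,2]>105)&(L[:,2]<124); print('hatch',np.polyfit(L[h,1],L[h,2],1))
# scene change around tool block and lacquer vs start
for n,(r0,r1,c0,c1) in {'s':(110,250,130,360)}.items():
    A=np.load('pics/s0.npz')['d'][r0:r1,c0:c1];B=np.load('pics/s7.npz')['d'][r0:r1,c0:c1]; df=(abs(A-B)>15)&(A>0)&(B>0); print(df.sum(), np.argwhere(df)[:5]+[r0,c0])
A=np.load('pics/t0.npz')['d'][100:340,300:460];B=np.load('pics/t7.npz')['d'][100:340,300:460]; df=(abs(A-B)>15)&(A>0)&(B>0); print(df.sum(), np.argwhere(df).mean(0)+[100,300] if df.any() else '')
E
```

```text
time_s: 23.95
tool_pos: [533.3, 109.2, 249.7]
eef_rot: [0.675, 0.738, -0.0, -0.0]
force: [1.4, 0.4, 0.2]
grip_width: 85.4
gripper_force: 0.0
time_s: 24.15
tool_pos: [534.0, 109.2, 249.1]
eef_rot: [0.675, 0.738, 0.001, 0.001]
force: [0.2, -0.2, -1.2]
grip_width: 85.1
gripper_force: 0.0
{'time_s': 24.15, 'tool_pos': [533.959, 109.199, 249.124], 'eef_rot': [0.675, 0.738, 0.001, 0.001], 'force': [0.173, -0.234, -1.203], 'grip_width': 85.148, 'gripper_force': 0.0, 'joint_positions': [0.061, 0.294, -0.436, 1.747, 0.136, 1.129, -0.328]}
[[-0.089, 0.996, 0.002], [0.996, 0.089, -0.0], [-0.0, 0.002, -1.0]]
767 [ 1.000e-01 -1.420e+01  1.446e+02] wing deg 90.6
hatch [-3.82903062e-03  1.15285866e+02]
1836 [[110 350]
 [110 351]
 [110 352]
 [110 353]
 [110 354]]
20 [217.05 386.85]
```

The wings are at 90.6° (home), the hatch is flat, the stylus matches its first place within about a pixel, and the robot touches nothing. Handing in.

```bash
python3 -c "
from rig import bot
print(bot.finish_job())"
```

```text
the job is handed in; nothing more can be done
None
```

I handed the job in at about 24 s; no verdict came back, but my last measurements had all five rockers on, the stylus standing back in its own hole, the hatch shut and the wing knob home at about 1.57 rad; I viewed 11 pictures, one over the limit of 10.

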